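# Tighten the recessed cap screw of a shaft clamp with a T-handled hex key

## Robot

A 6-joint arm with a two-finger parallel gripper is mounted at the origin on a cart in front of the work surface, level with it; the furniture and walls round the work are solid. World frame = base frame: x ahead of the robot, y to its left, z up, the work surface at z = 0. Lengths are in m, angles in rad, forces in N, time in s.
With the tool pointing down it reaches from about 0.3 to 0.775 m from the base axis. Payload 14.6 kg.
Tool frame: the origin (TCP) lies between the finger pads; the fingertips stand 11 mm ahead of it and the grasp point (between the pads) lies 8 mm behind it; z points along the fingers, y is the direction in which the jaws open and shut (so a half turn about z gives the same grasp; the last joint's range is limited). The gripper opens to 94 mm and grips with 3 to 60 N. Pads are 16 mm wide; open, the fingers measure 119 mm over their backs; the gripper's body (75 mm by 177 mm) begins 78 mm behind the grasp point.
Start: joints at [-1.37, 0.3, 1.521, -0, 1.321, -0.067], TCP at [0.146, -0.53, 0.216] pointing down, gripper open.
Joint ranges: [-3.03, 3.03], [-0.79, 2.21], [0.23, 2.52], [-1.04, 4.18], [0, 3.07], [-2.55, 2.55]. Speed limits (rad/s): [2.22, 2.22, 2.57, 3.14, 3.14, 3.14].

## Interface

Orientations are given as a unit quaternion [x, y, z, w].
In Python, from station import state, capture, camera_params, sign_off gives the robot as it stands.
- The arm moves only by the tool play_rows, never from a script. Its argument "steps" is a list that holds one entry, the list of rows, each a list of 5 numbers: the shift along the tool's x, y, z in mm, then the turn about the tool's z in degrees, then the closure, from 0 (fully open) to 1 (shut). In form: [[[tx, ty, tz, spin, gripper], ...]]. A call has 1 to 10 rows; each row shifts and turns the pose as measured when the row begins, along the tool's axes as they then stand; what a row does not reach is not made up. A row lasts 1/12 s, in which the tool goes at most 41.7 mm and 7.16 degrees, less where a joint would pass 70% of its speed; a pose out of reach is approached as far as the arm can. A call is refused whole if a number of a shift passes 41.7 or a number of a turn 7.16, either way. A call with a gripper value outside its range is refused whole. The fingers move at their own pace and stop on an object; "newtons" is the grip in N (left out, the last holds). Time passes only in rows, so rows that do not move let the fingers close. It gives the time, the measured TCP pose, the force and the opening at its end, in the units of the state.
- state(): the state, without advancing time (a new reading comes with each control period).
- capture(name): name is "scene" or "top" or "wrist"; returns the picture (400x640x3 uint8, red, green, blue); there is no depth.
- camera_params(name): a dict with "K" (3x3 intrinsics, pixels), "R" (3x3) and "t" (3): a world point X has camera coordinates R X + t. Camera axes: x right, y down, z forward; pixel columns grow to the right and rows downward; lengths in m; the calibration is good to about 2 mm. A picture is of the moment at which its call begins: read the wrist's pose just before it. camera_params takes no time and is no camera call; for the wrist camera it gives the pose at the moment of the call.
- sign_off(): hands the job in, once; it reports no verdict.
The state is a dict: "t": time; "qpos": joint angles; "dq": joint speeds; "joint_efforts": joint torques, N m; "tool_pos": TCP position; "orientation": TCP orientation; "ft_force": force on the tool from outside, world axes, zero at the start; "wrist_torque": the same for the moment, N m; "finger_gap": finger opening in m.
Only numpy, scipy, OpenCV 4.12 (cv2) and the standard library are available. Lean on these libraries where they do the work, as an engineer would, in place of code of your own. Each camera call takes 0.05 s, during which the arm holds its last target.

## Task

Take the T-handled hex key out of its stand and feel it into the socket of the sunken cap screw on the shaft clamp block, pressing only lightly (about 5 N), until it is fully home. Only then turn the screw clockwise (seen from above) a quarter turn, up to its stop, without forcing it. Leave the key standing fully seated in the screw, let go of it, and do not disturb the small reel of braid, the solder spool or the side cutters.

Things in the scene. Friction and masses are not known exactly. Their poses are not given: they have to be found in the camera images.
- key_grip (a point): Centre of the blue crossbar of the T-handled hex key (the place to grip). The bar is 120 mm long, 24 mm wide with flat upright sides, 24 mm high; it lies along this point's x axis, so grip across y. z points up along the shank. The key weighs about 0.35 kg and stands loose in its stand, with about 2 mm of play; a black collar 31 mm wide sits on the shank 28 to 36 mm below this point.
- key_tip (a point): Centre of the shank's lower end, 98 mm below key_grip on the shank's axis (same axes). The shank is a hexagon 22 mm across flats (25.4 across corners), one pair of flats along the bar; it ends in a turned cone 3.5 mm long (22.4 down to 16 mm wide) that enters the screw's socket at any angle and centres the key; the corners above it then rest on the screw's top face until the flats line up.
- key_stand: Grey key stand, fixed, foot 70 x 70 mm, 45 mm high; origin at the centre of its underside. The key stands in a square upright hole 27 mm wide in its middle, its tip 35 mm below the stand's top.
- clamp_block: Aluminium shaft clamp block, fixed, 100 x 100 x 55 mm, origin at the centre of its underside, z up. A steel shaft (22 mm, 136 mm long) passes through it along its x axis at y = +34 mm, below its top face. The cap screw sits in a round counterbore of 49 mm diameter at x = 0, y = -20 mm.
- screw_top (a point): Centre of the counterbore, level with the screw head's top face, 12 mm below the block's top (block's axes). The dark head, 43 mm wide, sits up to 2.8 mm off this point, and its hexagon at a random angle: neither is measured. Socket 23 mm across flats, 16 mm deep. The key drops in only within about 5 degrees of the flats (every 60); else its tip rests 3.5 to 4 mm below this point; fully home 16 mm.
- cap_screw (a joint): Angle of the cap screw in rad, growing clockwise seen from above; it starts between 0.05 and 0.15, and a hard stop is at 1.571 (tight). It needs about 0.15 N m to turn, stays where it is left, and does not turn under light rubbing.
- wick_spool_c (a point): Small white reel of copper braid, 42 mm wide and 11 mm high, loose, its centre; leave it where it is.
- solder_spool_c (a point): Green and white spool, 58 mm wide and 36 mm high, loose, its centre; leave it where it is.
- side_cutters_c (a point): Side cutters with blue grips, 109 x 52 x 13 mm, lying loose, their middle; leave them where they are.

How it is judged:
On the way, in this order (a step that is already met when the one before it is completed fails the run):
1. The hex key is fully home in the screw's socket, upright, the screw not yet turned (z of key_tip in the frame of screw_top below -0.0135 m and horizontal distance between key_tip and screw_top below 0.005 m and angle between key_tip's own z axis and vertical below 0.12 rad and value of joint cap_screw below 0.3 rad), for 0.2 s.
2. The screw is turned clockwise to its stop with the key still fully home (z of key_tip in the frame of screw_top below -0.0135 m and horizontal distance between key_tip and screw_top below 0.005 m and angle between key_tip's own z axis and vertical below 0.12 rad and value of joint cap_screw above 1.38 rad), for 0.2 s.
At the end, for the whole second after the job is handed in: The screw stands at its stop (at least 1.38 of 1.571 rad); the key stands in its socket, tip at least 13.5 mm below the screw's top face, within 5 mm of the counterbore's axis, within 0.12 rad of upright, released and at rest (all of step 2 and linear speed of hex_key below 0.02 m/s and contact force between the fingers and hex_key below 0.1 N); the robot touches nothing.
It fails at once if The key is pressed or twisted on the screw with more than 60 N in all (contact force between hex_key and cap_screw above 60 N).
It fails at once if The key, not yet home in the socket, is pressed or wedged on the screw with more than 20 N in all (z of key_tip in the frame of screw_top above -0.0135 m and contact force between hex_key and cap_screw above 20 N).
It fails at once if The screw is turned by more than 0.3 rad while the key is not fully home (this rounds off the socket) (value of joint cap_screw above 0.3 rad and not (z of key_tip in the frame of screw_top below -0.0135 m and horizontal distance between key_tip and screw_top below 0.005 m and angle between key_tip's own z axis and vertical below 0.12 rad)).
It fails at once if The small reel of braid, the solder spool or the side cutters are moved by more than 20 mm (distance of any of wick_spool_c, solder_spool_c, side_cutters_c from where it was at the start of the episode above 0.02 m).
It also fails if it takes over 59 s, if anything falls off the work surface, if the arm or the gripper's body presses on something with over 40 N, if the wrist force passes 120 N, or if a joint passes its speed limit or range.

## Working session

There is one attempt and no reset: what is moved stays moved. The work goes in short steps, Python scripts to look and compute and a tool call to move; the robot and the scene stay as the last step left them, time stands still between calls to the robot, and variables do not carry over. Pictures are saved under pics/ and viewed, and the job is handed in when it is done.

Besides the shell and the picture viewer there is one more tool, called after "Emit:" in YAML: its name, and indented under it one key for each argument. play_rows: Moves the arm, as the interface text tells. Its arguments: {"type":"object","properties":{"steps":{"type":"array","items":{"type":"array","items":{"type":"array","items":{"type":"number"}}}},"newtons":{"type":"number"}},"required":["steps"]}

```bash
ls; mkdir -p pics; python3 - <<'E'
from station import *
import cv2
print(state())
for n in ("scene","top","wrist"):
    p=camera_params(n); print(n,p)
    cv2.imwrite(f"pics/{n}0.png",capture(n)[:,:,::-1])
E
```

```text
pics
{'t': 0.0, 'qpos': array([-1.36960970e+00,  3.00426526e-01,  1.52158744e+00, -4.30187638e-06,
        1.32069985e+00, -6.66171077e-02]), 'dq': array([-0.00042365, -0.00042093, -0.00247712, -0.00072156,  0.00050645,
        0.00074864]), 'joint_efforts': array([-2.85621798e-03, -5.31816173e+01, -3.52744102e+01,  7.07436260e-02,
        2.43473402e-02, -5.43537840e-05]), 'tool_pos': array([ 0.14547417, -0.53015017,  0.21590809]), 'orientation': array([ 9.91048305e-01,  1.33502598e-01, -3.97690768e-05, -5.59171939e-04]), 'ft_force': array([0.24509868, 0.14980979, 0.35792628]), 'wrist_torque': array([ 0.01545163, -0.01043143,  0.03743148]), 'finger_gap': 0.09351134396121086}
scene {'K': array([[403.86274721,   0.        , 318.62790542],
       [  0.        , 403.86274721, 198.80488186],
       [  0.        ,   0.        ,   1.        ]]), 'R': array([[-0.8875743 , -0.46053747,  0.01082129],
       [-0.27653312,  0.5138691 , -0.81207634],
       [ 0.36843085, -0.72377054, -0.58345087]]), 't': array([0.47791166, 0.26172071, 0.73743747])}
top {'K': array([[395.66907476,   0.        , 318.75190504],
       [  0.        , 395.66907476, 200.4447922 ],
       [  0.        ,   0.        ,   1.        ]]), 'R': array([[ 0.02626427, -0.9995177 , -0.01656942],
       [-0.98070033, -0.02255028, -0.19421214],
       [ 0.19374483,  0.02135047, -0.98081961]]), 't': array([-0.03148088,  0.5649453 ,  0.9539363 ])}
wrist {'K': array([[290.00263297,   0.        , 319.64418986],
       [  0.        , 290.00263297, 193.64152734],
       [  0.        ,   0.        ,   1.        ]]), 'R': array([[ 2.65367439e-01, -9.64147247e-01, -4.57059865e-04],
       [-9.27258353e-01, -2.55344128e-01,  2.73845437e-01],
       [-2.64144032e-01, -7.22458499e-02, -9.61773605e-01]]), 't': array([-0.55153025, -0.0277661 ,  0.39170397])}
```

View pics/scene0.png

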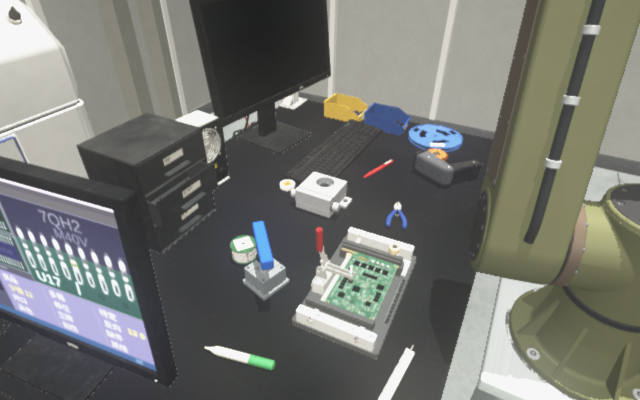

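View pics/top0.png

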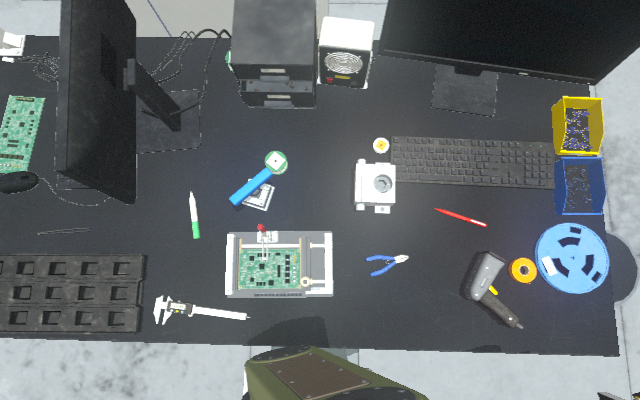

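View pics/wrist0.png

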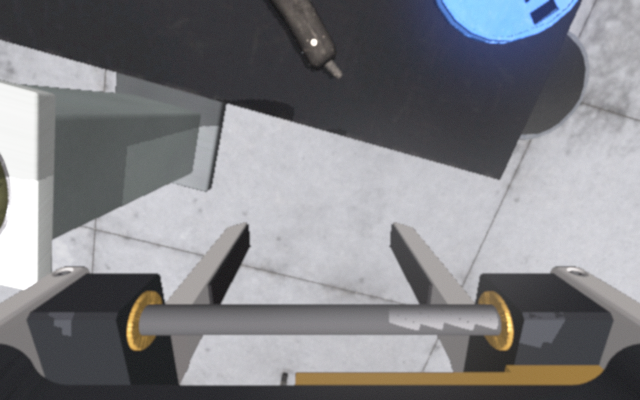

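The scene and top views show the blue key bar in its stand (top ≈(252,185)), the clamp block (top ≈(375,186)), and the three bystanders: solder spool (276,162), reel (381,145) and cutters (388,263). I'll zoom in next.

```bash
python3 - <<'E'
import cv2,numpy as np
t=cv2.imread("pics/top0.png"); s=cv2.imread("pics/scene0.png")
def crop(im,x,y,w,h,f): return cv2.resize(im[y:y+h,x:x+w],None,fx=f,fy=f,interpolation=cv2.INTER_CUBIC)
a=crop(t,220,140,80,80,5);b=crop(t,340,130,80,80,5);cv2.imwrite("pics/topz.png",np.hstack([a,b]))
a=crop(s,225,215,80,90,5);b=crop(s,275,160,80,90,5);cv2.imwrite("pics/scz.png",np.hstack([a,b]))
E
```

```text
(no output)
```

View pics/topz.png

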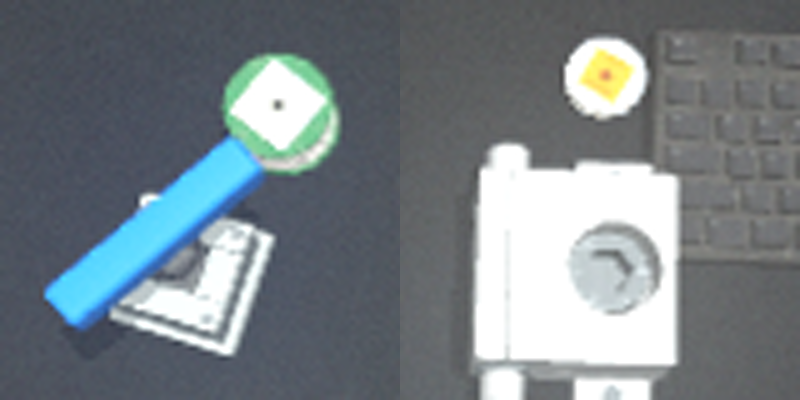

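View pics/scz.png

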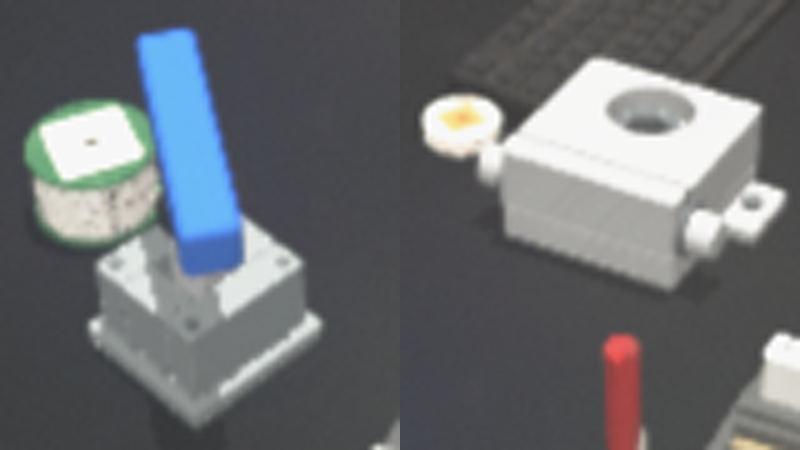

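```bash
cat > h.py <<'E'
import numpy as np
from station import *
def ray(P,uv):
    d=np.linalg.inv(P["K"])@[uv[0],uv[1],1]; R=P["R"]; return -R.T@P["t"],R.T@d
def onz(P,uv,z):
    c,d=ray(P,uv); return c+d*(z-c[2])/d[2]
def tri(obs):
    A=np.zeros((3,3));b=np.zeros(3)
    L=[]
    for P,uv in obs:
        c,d=ray(P,uv); d=d/np.linalg.norm(d); M=np.eye(3)-np.outer(d,d); A+=M;b+=M@c; L.append((c,d,M))
    X=np.linalg.solve(A,b); return X,[np.linalg.norm(M@(X-c))*1e3 for c,d,M in L]
def proj(P,X):
    c=P["R"]@np.asarray(X)+P["t"]; p=P["K"]@c; return p[:2]/p[2]
E
python3 - <<'E'
from h import *
np.set_printoptions(precision=4,suppress=True)
T=camera_params("top");S=camera_params("scene")
tp=lambda u,v:(220+u/5-.4,140+v/5-.4); tq=lambda u,v:(340+(u-400)/5-.4,130+v/5-.4)
sp=lambda u,v:(225+u/5-.4,215+v/5-.4); sq=lambda u,v:(275+(u-400)/5-.4,160+v/5-.4)
# bar top corners: near-left(+y) end etc
tc=[(46,293),(80,328),(268,170),(236,138)]
for c in tc: print("top z.12",onz(T,tp(*c),.12))
sc=[(137,37),(192,30),(243,232),(180,243)]
for c in sc: print("scene z.12",onz(S,sp(*c),.12))
print("tri near ctr", tri([(T,tp(63,311)),(S,sp(212,237))]),"far",tri([(T,tp(252,154)),(S,sp(165,33))]))
print("bore",tri([(T,tq(615,268)),(S,sq(651,110))]), onz(T,tq(615,268),.055),onz(S,sq(651,110),.055))
for c in [(480,168),(678,176),(677,364),(475,362)]: print("blk top",onz(T,tq(*c),.055))
for c in [(597,58),(762,106),(684,204),(505,150)]: print("blk sc",onz(S,sq(*c),.055))
E
```

```text
top z.12 [0.5533 0.1966 0.12  ]
top z.12 [0.5366 0.1791 0.12  ]
top z.12 [0.6164 0.093  0.12  ]
top z.12 [0.6321 0.1094 0.12  ]
scene z.12 [0.6336 0.1129 0.12  ]
scene z.12 [0.6165 0.0986 0.12  ]
scene z.12 [0.5353 0.187  0.12  ]
scene z.12 [0.5522 0.2023 0.12  ]
tri near ctr (array([0.5465, 0.1895, 0.1143]), [np.float64(0.7757407283079853), np.float64(0.7757407283080673)]) far (array([0.6262, 0.1022, 0.1169]), [np.float64(1.1661737695894279), np.float64(1.1661737695895504)])
bore (array([ 0.6144, -0.1802,  0.0548]), [np.float64(0.07463190946272369), np.float64(0.0746319094628235)]) [ 0.6144 -0.1802  0.055 ] [ 0.6142 -0.1799  0.055 ]
blk top [ 0.6663 -0.1106  0.055 ]
blk top [ 0.6641 -0.2129  0.055 ]
blk top [ 0.565  -0.2113  0.055 ]
blk top [ 0.5636 -0.1089  0.055 ]
blk sc [ 0.6634 -0.2121  0.055 ]
blk sc [ 0.5643 -0.2112  0.055 ]
blk sc [ 0.562  -0.1123  0.055 ]
blk sc [ 0.663  -0.1113  0.055 ]
```

Both bar ends and the bore triangulate to plausible heights: bar top ≈0.115–0.12 m and bore rim 0.055 m. Now I'll move over the screw for a close wrist view.

Emit:
play_rows:
  steps:
    - [[36,-14,0,0,0],[36,-14,0,0,0],[36,-14,0,0,0],[36,-14,0,0,0],[36,-14,0,0,0],[36,-14,0,0,0],[36,-14,0,0,0],[36,-14,0,0,0],[36,-14,0,0,0],[36,-14,0,0,0]]

```text
t: 0.98
tool_pos: [0.4631, -0.2929, 0.2139]
orientation: [0.992, 0.128, -0.001, -0.002]
ft_force: [0.8, -0.2, -0.9]
finger_gap: 0.0941
```

```bash
cat >> h.py <<'E'
def yaw(o):
    x,y,z,w=o; return np.degrees(np.arctan2(2*(x*y+w*z),1-2*(y*y+z*z)))
def need(x,y,z,a=None):
    s=state(); p=s["tool_pos"]; from scipy.spatial.transform import Rotation as Ro
    R=Ro.from_quat(s["orientation"]).as_matrix(); d=R.T@(np.array([x,y,z])-p)*1e3
    print("t %.2f tcp"%s["t"],p.round(4),"yaw %.2f"%yaw(s["orientation"]),"tilt %.2f"%np.degrees(np.arccos(-R[2,2])),"F",s["ft_force"].round(2),"gap %.4f"%s["finger_gap"],"q",s["qpos"].round(2))
    sp=None if a is None else -((a-yaw(s["orientation"])+180)%360-180)
    print("need mm",d.round(1),"spin",sp)
E
python3 -c "
from h import *
need(.614,-.18,.16,75)"
```

```text
t 0.98 tcp [ 0.4631 -0.2929  0.2139] yaw 14.70 tilt 0.24 F [ 0.8  -0.17 -0.85] gap 0.0941 q [-0.63  0.3   1.53  0.    1.32  0.68]
need mm [174.7 -70.7  53.9] spin -60.30253974146086
```

Emit:
play_rows:
  steps:
    - [[21.8,-8.8,6,-7,0],[22.7,-6,6,-7,0],[23.3,-3.3,6,-7,0],[23.5,-0.4,6,-7,0],[23.4,2.4,6,-7,0],[22.9,5.2,6,-7,0],[22,8,6,-7,0],[21,10.7,6,-7,0],[0,0,0,0,0]]

```text
t: 1.73
tool_pos: [0.6236, -0.1659, 0.1609]
orientation: [0.806, 0.591, -0.001, -0.004]
ft_force: [-1.0, 0.2, -0.3]
finger_gap: 0.094
```

```bash
cat > look.py <<'E'
import sys,cv2,pickle
from h import *
n,cam=sys.argv[1],sys.argv[2]
P=camera_params(cam); im=capture(cam)[:,:,::-1]
cv2.imwrite(f"pics/{n}.png",im); pickle.dump(P,open(f"pics/{n}.pkl","wb"))
E
python3 look.py w1 wrist; python3 -c "
from h import *
need(.614,-.18,.16,75)
print(proj(camera_params('wrist'),[.6143,-.18,.055]))"
```

```text
t 1.78 tcp [ 0.6226 -0.167   0.1613] yaw 72.15 tilt 0.42 F [-0.02 -0.35 -0.5 ] gap 0.0935 q [-0.32  0.56  1.28  0.    1.31 -0.01]
need mm [-15.   -4.2   1.3] spin -2.8478625406715423
[314.43099442 208.97557564]
```

View pics/w1.png

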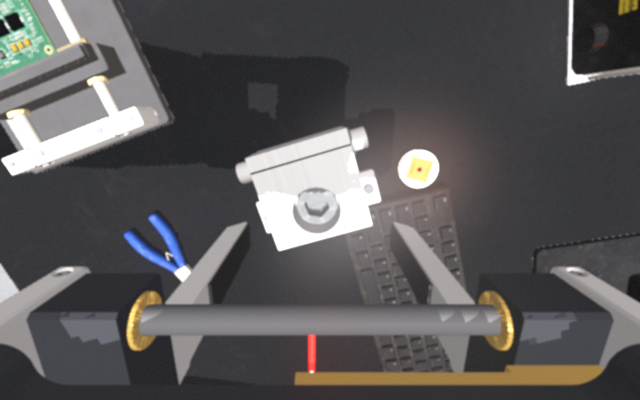

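The wrist view shows the bore at about (317,210), within 3 px of the prediction. I'll go down for a closer look at the hexagon.

Emit:
play_rows:
  steps:
    - [[-15,-4,18,0,0],[0,0,18,0,0],[0,0,18,0,0],[0,0,8,0,0],[0,0,0,0,0]]

```text
t: 2.2
tool_pos: [0.6121, -0.1824, 0.0984]
orientation: [0.811, 0.585, -0.001, -0.003]
ft_force: [0.2, 0.4, 0.1]
finger_gap: 0.0939
```

```bash
python3 look.py w2 wrist; python3 -c "
from h import *
import cv2,pickle
need(.614,-.18,.1,75)
print(proj(camera_params('wrist'),[.6143,-.18,.055]))
im=cv2.imread('pics/w2.png')
cv2.imwrite('pics/w2z.png',cv2.resize(im[180:270,270:370],None,fx=6,fy=6,interpolation=cv2.INTER_CUBIC))"
```

```text
t 2.25 tcp [ 0.6123 -0.1825  0.0992] yaw 71.57 tilt 0.29 F [ 0.19 -0.1   0.33] gap 0.0939 q [-0.35  0.61  1.36  0.    1.18 -0.03]
need mm [ 2.9  0.8 -0.8] spin -3.433983367837186
[318.71318683 212.98691656]
```

View pics/w2z.png

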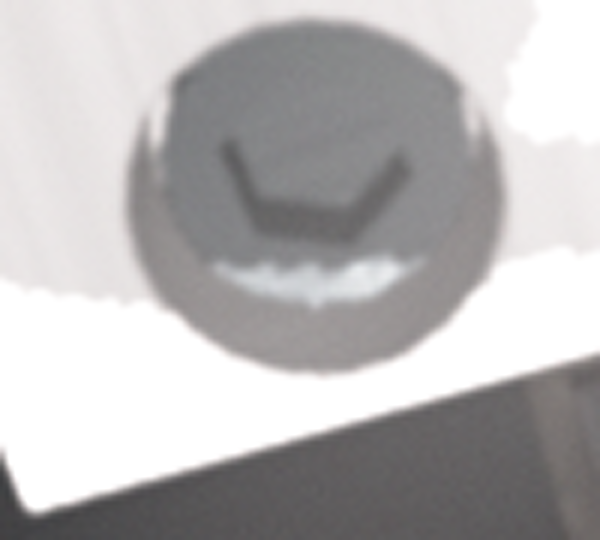

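```bash
python3 - <<'E'
import cv2,numpy as np
im=cv2.imread('pics/w2.png',0)[192:232,298:348]
z=cv2.resize(im,None,fx=16,fy=14.9,interpolation=cv2.INTER_CUBIC) if 0 else cv2.resize(im,None,fx=15,fy=15,interpolation=cv2.INTER_LANCZOS4)
z=np.clip((z.astype(float)-70)*255/90,0,255).astype(np.uint8)
cv2.imwrite('pics/w2y.png',z)
E
```

```text
(no output)
```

View pics/w2y.png

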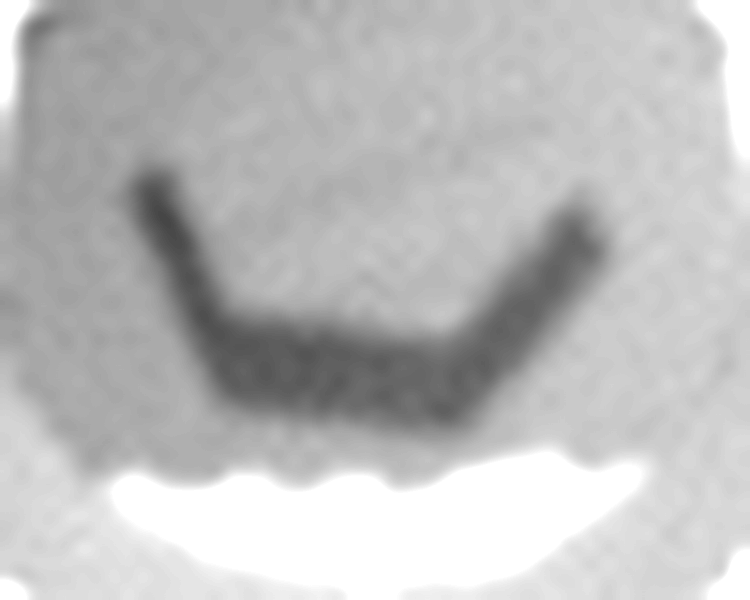

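```bash
python3 - <<'E'
from h import *
import pickle
from scipy.optimize import least_squares
P=pickle.load(open('pics/w2.pkl','rb'))
c=[(130,183),(222,400),(460,431),(611,245)]
px=np.array([(298+u/15-.47,192+v/15-.47) for u,v in c])
W=np.array([onz(P,p,.043) for p in px]); print(W.round(4), np.linalg.norm(np.diff(W[:,:2],axis=0),axis=1)*1e3)
e=np.diff(W[:,:2],axis=0); print("edge ang mod60",np.degrees(np.arctan2(e[:,1],e[:,0]))%60)
def f(v,ret=0):
    r=v[3] if len(v)>3 else 23/np.sqrt(3)
    a0=v[2]
    Q=[[v[0]+r/1e3*np.cos(a0+s*k*np.pi/3),v[1]+r/1e3*np.sin(a0+s*k*np.pi/3)] for k in range(4)]
    return ((np.array(Q)-W[:,:2])*1e3).ravel()
for s in (1,-1):
  for n in (3,4):
    best=min((least_squares(f,[*(W[[0,3],:2].mean(0)),a,13.28][:n]) for a in np.arange(0,6.3,1)),key=lambda r:r.cost)
    print(s,best.x.round(4),"cost",best.cost,"vertex mod60",np.degrees(best.x[2])%60)
E
```

```text
[[ 0.6056 -0.1729  0.043 ]
 [ 0.6063 -0.1863  0.043 ]
 [ 0.6181 -0.1921  0.043 ]
 [ 0.6292 -0.1845  0.043 ]] [13.38647827 13.1667866  13.46917975]
edge ang mod60 [32.98756049 33.8038127  34.67347496]
1 [ 0.6173 -0.1788  2.6859] cost 0.05333319364241415 vertex mod60 33.89125191382283
1 [  0.6173  -0.1788   5.8275 -13.2276] cost 0.04903251549140574 vertex mod60 33.89125191057724
-1 [ 0.6123 -0.1891  2.6884] cost 269.7579604466505 vertex mod60 34.036179591523876
-1 [ 0.6135 -0.1867  2.6884  6.9782] cost 205.24455702434423 vertex mod60 34.033800995826084
```

The hexagon fits well: sides measure 13.2–13.5 mm against 13.28 mm, flats lie at 33.8° mod 60, and the head centre is about (0.617,-0.179). Now the key.

```bash
python3 -c "
from h import *
need(.586,.146,.2,132.4)"
```

```text
t 2.25 tcp [ 0.6123 -0.1825  0.0992] yaw 71.57 tilt 0.29 F [ 0.19 -0.1   0.33] gap 0.0939 q [-0.35  0.61  1.36  0.    1.18 -0.03]
need mm [ 303.5 -129.3  -99.7] spin -60.83398336783722
```

Emit:
play_rows:
  steps:
    - [[0,0,-34,0,0],[34,-14.4,-34,-6.8,0],[35.2,-10.3,-33,-6.8,0],[36.2,-6,0,-6.8,0],[36.7,-1.7,0,-6.8,0],[36.6,2.6,0,-6.8,0],[36,7,0,-6.8,0],[35,11,0,-6.8,0],[33.4,15,0,-6.8,0],[31.4,19,0,-6.8,0]]

```text
t: 3.08
tool_pos: [0.5836, 0.1417, 0.2125]
orientation: [0.389, 0.921, 0.004, 0.006]
ft_force: [0.5, -0.0, 1.1]
finger_gap: 0.0939
```

```bash
python3 -c "
from h import *
need(.586,.146,.2,132.4)"
```

```text
t 3.08 tcp [0.5836 0.1417 0.2125] yaw 134.21 tilt 0.82 F [ 0.54 -0.    1.1 ] gap 0.0939 q [ 0.18  0.41  1.39  0.    1.33 -0.6 ]
need mm [ 1.5  4.5 12.5] spin 1.80614730004055
```

Emit:
play_rows:
  steps:
    - [[0,2,6,1.8,0],[0,0,0,0,0],[0,0,0,0,0]]

```text
t: 3.33
tool_pos: [0.5843, 0.1503, 0.2112]
orientation: [0.397, 0.918, 0.006, 0.008]
ft_force: [-0.1, 0.4, -0.0]
finger_gap: 0.0937
```

```bash
python3 look.py w3 wrist; python3 -c "
from h import *
need(.586,.146,.2,132.4)
P=camera_params('wrist')
print(proj(P,[.586,.146,.12]))"
```

```text
t 3.38 tcp [0.5844 0.1498 0.2111] yaw 133.13 tilt 1.16 F [-0.62 -0.12  0.71] gap 0.0942 q [ 0.19  0.41  1.38  0.    1.33 -0.56]
need mm [-3.8 -1.6 11.1] spin 0.7251156446492928
[316.16955037 200.7378313 ]
```

View pics/w3.png

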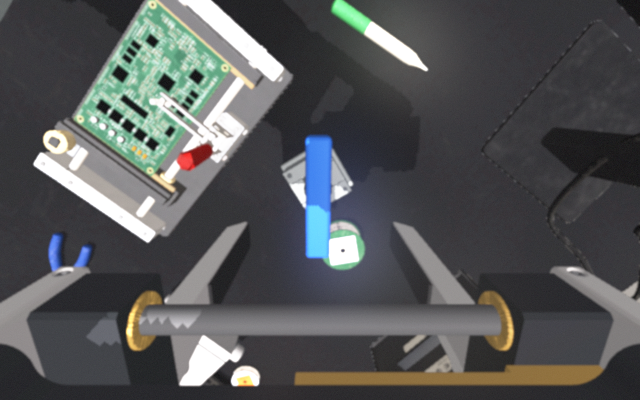

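The blue bar runs from about (318,137) to (317,257), nearly vertical in the picture. I'll segment it to get numbers.

```bash
python3 - <<'E'
from h import *
import cv2,pickle
P=pickle.load(open('pics/w3.pkl','rb'));T=camera_params('top')
def seg(im,box):
    x0,y0,x1,y1=box; h=cv2.cvtColor(im,cv2.COLOR_BGR2HSV)[y0:y1,x0:x1]
    m=((h[...,0]>95)&(h[...,0]<118)&(h[...,1]>140)&(h[...,2]>150)).astype(np.uint8)
    c=max(cv2.findContours(m,0,2)[0],key=cv2.contourArea)
    r=cv2.minAreaRect(c); b=cv2.boxPoints(r)+[x0,y0]; return r,b
rw,bw=seg(cv2.imread('pics/w3.png'),(290,120,350,270)); rt,bt=seg(cv2.imread('pics/top0.png'),(220,140,300,220))
print(bw,bt)
for z in (.116,.118,.12):
  for P_,b in ((P,bw),(T,bt)):
    W=np.array([onz(P_,p,z) for p in b]); e=np.diff(W,axis=0)
    L=np.linalg.norm(e,axis=1); i=np.argmax(L[:2]); print(z,"ctr",W.mean(0).round(4),"sides",(L[:2]*1e3).round(1),"ang",np.degrees(np.arctan2(e[i,1],e[i,0]))%180)
print(tri([(P,bw.mean(0)),(T,bt.mean(0))]))
E
```

```text
[[305.         257.99998474]
 [305.         136.        ]
 [330.99999619 136.        ]
 [330.99999619 257.99998474]] [[227.76640415 197.6760788 ]
 [265.83274841 166.17290497]
 [273.09880066 174.95272064]
 [235.03245544 206.45589447]]
0.116 ctr [0.5881 0.1467 0.116 ] sides [121.3  23.2] ang 132.4200409626196
0.116 ctr [0.5849 0.1469 0.116 ] sides [119.   28.8] ang 132.56163356450566
0.118 ctr [0.5877 0.1472 0.118 ] sides [120.3  23. ] ang 132.42004096261957
0.118 ctr [0.5844 0.1465 0.118 ] sides [118.8  28.7] ang 132.56163356450566
0.12 ctr [0.5872 0.1476 0.12  ] sides [119.4  22.8] ang 132.4200409626196
0.12 ctr [0.5839 0.1461 0.12  ] sides [118.5  28.6] ang 132.56163356450566
(array([0.58629275, 0.1483049 , 0.11046568]), [np.float64(0.46258337059048815), np.float64(0.46258337059049104)])
```

```bash
python3 -c "
from h import *
need(.5868,.1472,.1,132.4)"
```

```text
t 3.38 tcp [0.5844 0.1498 0.2111] yaw 133.13 tilt 1.16 F [-0.62 -0.12  0.71] gap 0.0942 q [ 0.19  0.41  1.38  0.    1.33 -0.56]
need mm [ -2.5  -2.  111.1] spin 0.7251156446492928
```

Emit:
play_rows:
  steps:
    - [[-1,-1,10,0.4,0],[-1,-1,18,0.3,0],[-0.5,0,20,0,0],[0,0,18,0,0],[0,0,12,0,0],[0,0,5,0,0],[0,0,0,0,0]]

```text
t: 3.97
tool_pos: [0.588, 0.1385, 0.1248]
orientation: [0.41, 0.912, 0.007, 0.009]
ft_force: [0.4, 0.1, 0.1]
finger_gap: 0.0942
```

```bash
python3 -c "
from h import *
need(.5868,.1472,.1,132.4)"
```

```text
t 3.97 tcp [0.588  0.1385 0.1248] yaw 131.57 tilt 1.35 F [0.39 0.11 0.11] gap 0.0942 q [ 0.17  0.49  1.48  0.    1.15 -0.56]
need mm [ 7.5  4.4 24.8] spin -0.8288263312836079
```

Emit:
play_rows:
  steps:
    - [[3,2,8,0,0],[3,2,8,0,0],[0,0,7,0,0],[0,0,0,0,0]]

```text
t: 4.3
tool_pos: [0.5884, 0.1451, 0.1012]
orientation: [0.411, 0.911, 0.008, 0.01]
ft_force: [-0.2, 0.3, -1.3]
finger_gap: 0.0939
```

```bash
python3 -c "
from h import *
need(.5868,.1472,.1,132.4)"
```

```text
t 4.30 tcp [0.5884 0.1451 0.1012] yaw 131.41 tilt 1.48 F [-0.22  0.35 -1.25] gap 0.0939 q [ 0.18  0.52  1.49  0.    1.1  -0.54]
need mm [2.7 0.2 1.2] spin -0.993959573944835
```

Emit:
play_rows:
  newtons: 40
  steps:
    - [[2.5,0,1,-1,0],[0,0,0,0,0.5],[0,0,0,0,1],[0,0,0,0,1],[0,0,0,0,1],[0,0,0,0,1],[0,0,0,0,1],[0,0,0,0,1]]

```text
t: 4.97
tool_pos: [0.5873, 0.1477, 0.1017]
orientation: [0.402, 0.915, 0.008, 0.011]
ft_force: [-1.2, -0.0, -0.1]
finger_gap: 0.051
```

```bash
python3 -c "
from h import *
need(.5868,.1472,.1,132.4)"
```

```text
t 4.97 tcp [0.5873 0.1477 0.1017] yaw 132.56 tilt 1.63 F [-1.18 -0.02 -0.1 ] gap 0.0510 q [ 0.19  0.52  1.49  0.    1.1  -0.56]
need mm [ 0.  -0.7  1.7] spin 0.15762998867333522
```

```bash
sed -i 's/print("need mm"/print("toolz",(R[:,2]*57.3).round(2)); print("need mm"/' h.py; python3 -c "
from h import *
need(.5868,.1472,.1,132.4); print(state()['qpos'])"
```

```text
t 4.97 tcp [0.5873 0.1477 0.1017] yaw 132.56 tilt 1.63 F [-1.18 -0.02 -0.1 ] gap 0.0510 q [ 0.19  0.52  1.49  0.    1.1  -0.56]
toolz [  1.59   0.35 -57.28]
need mm [ 0.  -0.7  1.7] spin 0.15762998867333522
[ 1.85470811e-01  5.18130763e-01  1.49486772e+00  9.99481014e-04
  1.10015382e+00 -5.57916328e-01]
```

Emit:
play_rows:
  steps:
    - [[0,0,0,0,1],[0,0,0,0,1],[0,0,0,0,1],[0,0,0,0,1],[0,0,0,0,1]]

```text
t: 5.38
tool_pos: [0.5872, 0.1475, 0.1019]
orientation: [0.402, 0.915, 0.008, 0.011]
ft_force: [0.5, -1.1, 1.1]
finger_gap: 0.024
```

```bash
python3 -c "
from h import *
need(.5868,.1472,.1,132.4); print(state()['qpos'])"
```

```text
t 5.38 tcp [0.5872 0.1475 0.1019] yaw 132.55 tilt 1.62 F [ 0.54 -1.15  1.11] gap 0.0240 q [ 0.19  0.52  1.49  0.    1.1  -0.56]
toolz [  1.58   0.34 -57.28]
need mm [ 0.1 -0.6  1.8] spin 0.14958534026783354
[ 1.85277391e-01  5.17956651e-01  1.49479226e+00  7.49094282e-04
  1.10060737e+00 -5.57857657e-01]
```

Emit:
play_rows:
  steps:
    - [[0,0,0,0,1],[0,0,0,0,1],[0,0,-3,0,1],[0,0,-6,0,1],[0,0,-10,0,1],[0,0,-15,0,1],[0,0,-20,0,1],[0,0,-20,0,1],[0,0,-15,0,1],[0,0,-5,0,1]]

```text
t: 6.22
tool_pos: [0.5829, 0.1468, 0.2008]
orientation: [0.402, 0.915, 0.007, 0.009]
ft_force: [0.7, 0.5, -3.7]
finger_gap: 0.0238
```

```bash
python3 -c "
from h import *
need(.617,-.179,.19,93.8)"; python3 look.py s1 scene
```

```text
t 6.22 tcp [0.5829 0.1468 0.2008] yaw 132.55 tilt 1.31 F [ 0.73  0.48 -3.73] gap 0.0238 q [ 0.19  0.41  1.41  0.    1.3  -0.56]
toolz [  1.27   0.3  -57.29]
need mm [-262.9 -195.4    9.9] spin 38.753272122255396
```

View pics/s1.png

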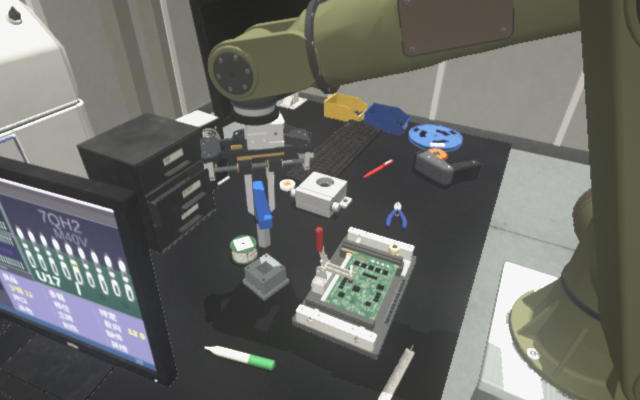

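The key is out of its stand and hanging between the fingers, with the force reading about 3.7 N, which matches its weight. Next I'll carry it to the screw.

Emit:
play_rows:
  steps:
    - [[-11,-8,0,1.6,1],[-22,-15.5,0,3.2,1],[-23,-14.3,0,3.2,1],[-23.7,-13,0,3.2,1],[-24.4,-11.6,0,3.2,1],[-25,-10.2,0,3.2,1],[-25.5,-8.8,0,3.2,1],[-26,-7.4,0,3.2,1],[-26.3,-5.9,0,3.2,1],[-26.6,-4.5,0,3.2,1]]

```text
t: 7.1
tool_pos: [0.603, -0.1211, 0.1914]
orientation: [0.639, 0.769, 0.006, 0.002]
ft_force: [0.3, -0.0, -3.5]
finger_gap: 0.0236
```

```bash
python3 -c "
from h import *
need(.617,-.179,.19,93.8)"
```

```text
t 7.10 tcp [ 0.603  -0.1211  0.1914] yaw 100.57 tilt 0.76 F [ 0.35 -0.02 -3.53] gap 0.0236 q [-0.26  0.46  1.36  0.01  1.31 -0.45]
toolz [  0.65   0.39 -57.29]
need mm [-59.5   3.1   1.1] spin 6.773156448784448
```

Emit:
play_rows:
  steps:
    - [[-20,1,0,3,1],[-15,1,0,2,1],[-8,0,0,1,1],[-4,0,0,0,1],[0,0,0,0,1],[0,0,0,0,1]]

```text
t: 7.6
tool_pos: [0.608, -0.1775, 0.1848]
orientation: [0.685, 0.728, 0.004, -0.002]
ft_force: [0.4, 0.3, -3.3]
finger_gap: 0.0241
```

```bash
python3 -c "
from h import *
need(.617,-.179,.19,93.8)"; python3 look.py w5 wrist; python3 look.py t5 top;python3 look.py s5 scene
```

```text
t 7.60 tcp [ 0.608  -0.1775  0.1848] yaw 93.49 tilt 0.51 F [ 0.44  0.32 -3.31] gap 0.0241 q [-0.35  0.51  1.3   0.01  1.33 -0.41]
toolz [  0.16   0.49 -57.3 ]
need mm [-2.   8.9 -5.1] spin -0.3130714195600319
```

View pics/w5.png

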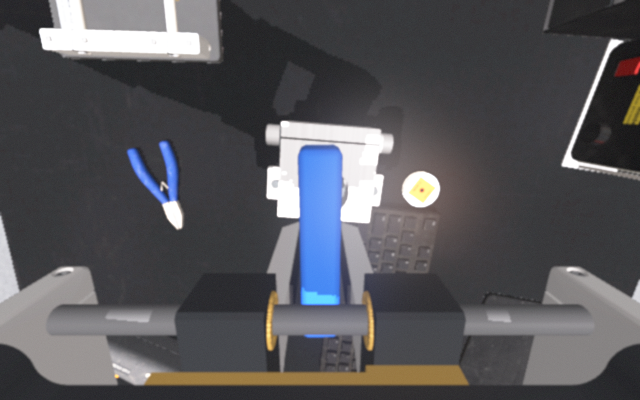

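View pics/s5.png

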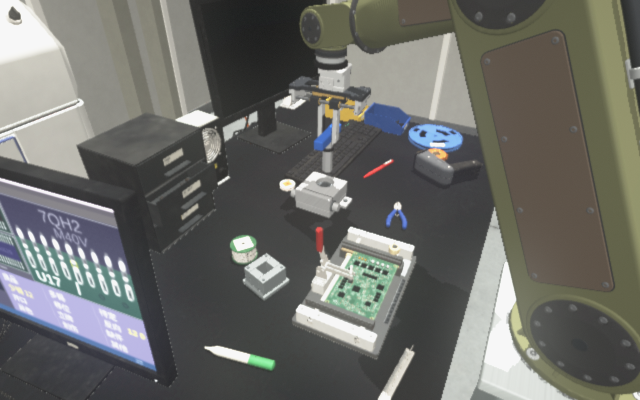

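```bash
python3 - <<'E'
import cv2,numpy as np
a=cv2.imread('pics/w5.png')[135:345,280:360]; b=cv2.imread('pics/s5.png')[110:215,285:365]
a=cv2.resize(a,None,fx=2.5,fy=2.5,interpolation=2); b=cv2.resize(b,None,fx=5,fy=5,interpolation=2)
c=np.zeros((525,600,3),np.uint8); c[:,:200]=a; c[:,200:]=b
cv2.imwrite('pics/z5.png',c)
E
```

```text
(no output)
```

View pics/z5.png

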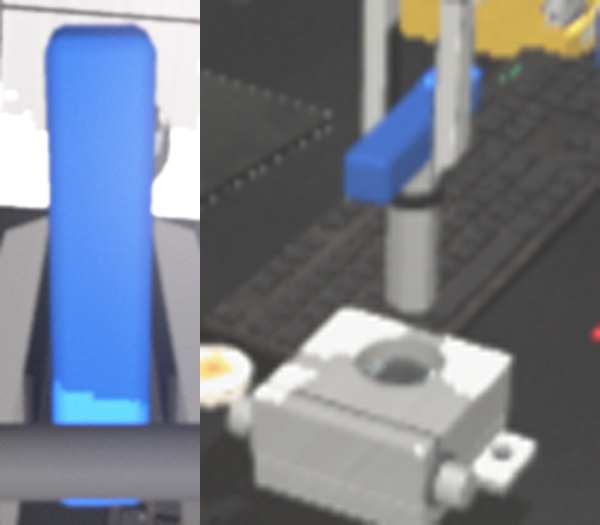

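```bash
python3 - <<'E'
from h import *
import pickle
from scipy.spatial.transform import Rotation as Ro
P=pickle.load(open('pics/w5.pkl','rb'));S=camera_params('scene')
s=state();R=Ro.from_quat(s["orientation"]).as_matrix();p=s["tool_pos"];print(p)
for z in (p[2]+.008+.012,p[2]+.006+.012):
  for uv in ((280+102/2.5,148),(280+98/2.5,336),(280+48/2.5,155),(280+156/2.5,155),(280+52/2.5,300),(280+150/2.5,300)):
    X=onz(P,uv,z); print(uv,X.round(4),"tool",(R.T@(X-p)*1e3).round(1))
# tip prediction in scene
g=p+R@np.array([0,0,-.008]); t=p+R@np.array([0,0,-.008+.098])
for n,X in (("grip",g),("tip",t)): 
    u=proj(S,X); print(n,u,"zoom",(u-[285,110])*5+[200,0])
E
```

```text
[ 0.60828693 -0.17697349  0.1853444 ]
(320.8, 148) [ 0.6063 -0.1174  0.2053] tool [ 59.7   1.8 -19.5]
(319.2, 336) [ 0.6126 -0.232   0.2053] tool [-55.    1.  -20.4]
(299.2, 155) [ 0.5955 -0.1216  0.2053] tool [ 56.2  -9.2 -19.6]
(342.4, 155) [ 0.6176 -0.1203  0.2053] tool [ 56.2  12.9 -19.5]
(300.8, 300) [ 0.6002 -0.2071  0.2053] tool [-29.5  -9.9 -20.3]
(340.0, 300) [ 0.6233 -0.2058  0.2053] tool [-29.5  13.2 -20.2]
(320.8, 148) [ 0.6064 -0.1176  0.2033] tool [ 59.5   1.8 -17.5]
(319.2, 336) [ 0.6127 -0.2337  0.2033] tool [-56.8   0.9 -18.5]
(299.2, 155) [ 0.5954 -0.1219  0.2033] tool [ 55.9  -9.4 -17.6]
(342.4, 155) [ 0.6178 -0.1205  0.2033] tool [ 55.9  13.  -17.5]
(300.8, 300) [ 0.6001 -0.2086  0.2033] tool [-30.9 -10.  -18.3]
(340.0, 300) [ 0.6235 -0.2072  0.2033] tool [-31.   13.4 -18.2]
grip [327.58366367 134.94366641] zoom [412.91831833 124.71833205]
tip [326.41305794 169.66822949] zoom [407.0652897  298.34114747]
```

```bash
python3 -c "
from h import *
need(.6156,-.1806,.145,93.8)"
```

```text
t 7.75 tcp [ 0.6083 -0.177   0.1853] yaw 93.53 tilt 0.51 F [ 0.18 -0.13 -3.53] gap 0.0236 q [-0.34  0.51  1.3   0.01  1.33 -0.41]
toolz [  0.2    0.47 -57.3 ]
need mm [-4.4  6.9 40.3] spin -0.26752736434781355
```

Emit:
play_rows:
  steps:
    - [[-1.5,2.5,4,-0.3,1],[-1.5,2.5,8,0,1],[-1,2,8,0,1],[0,0,6,0,1],[0,0,4,0,1],[0,0,2,0,1],[0,0,0,0,1]]

```text
t: 8.33
tool_pos: [0.6166, -0.1781, 0.1493]
orientation: [0.681, 0.732, 0.004, -0.002]
ft_force: [-0.2, 0.2, -3.4]
finger_gap: 0.024
```

```bash
python3 -c "
from h import *
need(.6156,-.1806,.145,93.8)"
```

```text
t 8.33 tcp [ 0.6166 -0.1781  0.1493] yaw 94.10 tilt 0.52 F [-0.19  0.19 -3.39] gap 0.0240 q [-0.34  0.56  1.31  0.01  1.27 -0.42]
toolz [  0.16   0.5  -57.3 ]
need mm [-2.5 -1.2  4.2] spin 0.29611668926787615
```

Emit:
play_rows:
  steps:
    - [[-1.2,-0.6,1,0.2,1],[-1.2,-0.6,1,0.1,1],[0,0,2,0,1],[0,0,2,0,1],[0,0,0,0,1]]

```text
t: 8.75
tool_pos: [0.6156, -0.181, 0.1433]
orientation: [0.684, 0.73, 0.004, -0.001]
ft_force: [0.4, 0.3, -3.1]
finger_gap: 0.0239
```

```bash
python3 -c "
from h import *
need(.6156,-.1806,.137,93.8)"; python3 look.py s6 scene; python3 -c "
import cv2
b=cv2.imread('pics/s6.png')[110:215,275:365]
cv2.imwrite('pics/z6.png',cv2.resize(b,None,fx=5.5,fy=5.5,interpolation=2))"
```

```text
t 8.75 tcp [ 0.6156 -0.181   0.1433] yaw 93.74 tilt 0.52 F [ 0.4   0.32 -3.08] gap 0.0239 q [-0.35  0.56  1.32  0.01  1.26 -0.41]
toolz [  0.21   0.48 -57.3 ]
need mm [0.3 0.  6.3] spin -0.05583648462720703
```

View pics/z6.png

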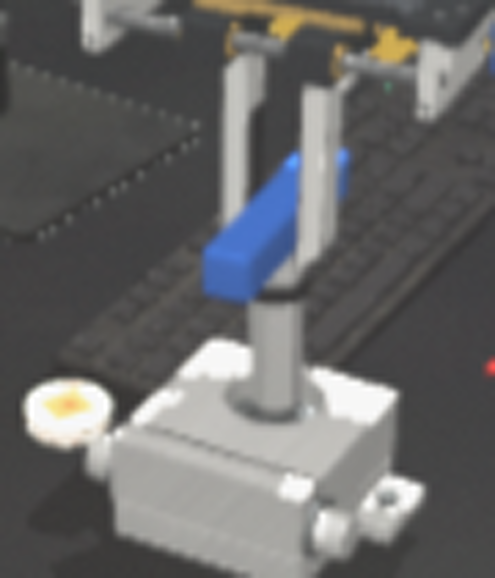

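The tip is centred in the counterbore opening. I'll descend gently and watch the force; free-hanging Fz is about -3.4 N.

Emit:
play_rows:
  steps:
    - [[0,0,1.5,0,1],[0,0,1.5,0,1],[0,0,1.5,0,1],[0,0,1,0,1],[0,0,0.5,0,1]]

```text
t: 9.22
tool_pos: [0.6159, -0.1809, 0.1374]
orientation: [0.684, 0.73, 0.005, -0.001]
ft_force: [-0.6, 0.5, -2.2]
finger_gap: 0.0236
```

```bash
python3 -c "
from h import *
need(.6156,-.1806,.137,93.8)"
```

```text
t 9.22 tcp [ 0.6159 -0.1809  0.1374] yaw 93.75 tilt 0.53 F [-0.64  0.54 -2.15] gap 0.0236 q [-0.35  0.57  1.32  0.01  1.25 -0.42]
toolz [  0.27   0.46 -57.3 ]
need mm [ 0.4 -0.3  0.4] spin -0.04799236254351058
```

Emit:
play_rows:
  steps:
    - [[0,0,0.7,0,1],[0,0,0.7,0,1],[0,0,0.7,0,1],[0,0,0.7,0,1]]

```text
t: 9.55
tool_pos: [0.6159, -0.1809, 0.1343]
orientation: [0.684, 0.73, 0.005, -0.001]
ft_force: [-0.0, -0.0, -3.2]
finger_gap: 0.024
```

Emit:
play_rows:
  steps:
    - [[0,0,0.7,0,1],[0,0,0.7,0,1]]

```text
t: 9.72
tool_pos: [0.6159, -0.1809, 0.1328]
orientation: [0.684, 0.73, 0.005, -0.001]
ft_force: [0.1, 0.2, -3.0]
finger_gap: 0.0238
```

Emit:
play_rows:
  steps:
    - [[0,0,0.7,0,1],[0,0,0.7,0,1]]

```text
t: 9.88
tool_pos: [0.616, -0.1809, 0.1313]
orientation: [0.684, 0.73, 0.005, -0.001]
ft_force: [0.6, 0.9, -1.6]
finger_gap: 0.0237
```

Emit:
play_rows:
  steps:
    - [[0,0,0.7,0,1],[0,0,0.7,0,1]]

```text
t: 10.05
tool_pos: [0.6163, -0.1809, 0.1303]
orientation: [0.684, 0.73, 0.005, -0.0]
ft_force: [0.7, -0.3, -3.1]
finger_gap: 0.0239
```

Emit:
play_rows:
  steps:
    - [[0,0,0.6,0,1],[0,0,0.6,0,1]]

```text
t: 10.22
tool_pos: [0.6164, -0.1809, 0.129]
orientation: [0.684, 0.73, 0.005, -0.0]
ft_force: [-0.2, -0.2, -3.4]
finger_gap: 0.0239
```

Emit:
play_rows:
  steps:
    - [[0,0,0.7,0,1],[0,0,0.7,0,1]]

```text
t: 10.38
tool_pos: [0.6164, -0.1809, 0.1273]
orientation: [0.684, 0.73, 0.005, -0.0]
ft_force: [1.0, -0.3, -3.0]
finger_gap: 0.0233
```

Emit:
play_rows:
  steps:
    - [[0,0,0.7,0,1],[0,0,0.7,0,1]]

```text
t: 10.55
tool_pos: [0.6163, -0.1809, 0.1257]
orientation: [0.684, 0.73, 0.005, -0.0]
ft_force: [1.0, 0.4, -3.5]
finger_gap: 0.0241
```

Emit:
play_rows:
  steps:
    - [[0,0,0.7,0,1],[0,0,0.7,0,1]]

```text
t: 10.72
tool_pos: [0.6163, -0.1809, 0.1241]
orientation: [0.684, 0.73, 0.005, -0.0]
ft_force: [0.1, -0.8, -2.4]
finger_gap: 0.0238
```

It's well past the depth where the corners would rest, so the key is dropping into the hexagon. Continuing.

Emit:
play_rows:
  steps:
    - [[0,0,0.7,0,1],[0,0,0.7,0,1],[0,0,0.7,0,1]]

```text
t: 10.97
tool_pos: [0.6163, -0.1809, 0.1217]
orientation: [0.684, 0.73, 0.005, -0.0]
ft_force: [0.6, -0.3, -3.4]
finger_gap: 0.024
```

Emit:
play_rows:
  steps:
    - [[0,0,0.7,0,1],[0,0,0.7,0,1]]

```text
t: 11.13
tool_pos: [0.6163, -0.1809, 0.1201]
orientation: [0.684, 0.73, 0.005, -0.0]
ft_force: [0.2, -0.6, -3.3]
finger_gap: 0.0241
```

Emit:
play_rows:
  steps:
    - [[0,0,0.6,0,1],[0,0,0.6,0,1]]

```text
t: 11.3
tool_pos: [0.6164, -0.1809, 0.1188]
orientation: [0.684, 0.73, 0.005, -0.0]
ft_force: [0.3, 0.2, 3.1]
finger_gap: 0.0237
```

Emit:
play_rows:
  steps:
    - [[0,0,0.6,0,1]]

```text
t: 11.38
tool_pos: [0.6166, -0.1809, 0.1188]
orientation: [0.684, 0.73, 0.005, -0.0]
ft_force: [-2.1, 0.8, 6.9]
finger_gap: 0.0238
```

Contact came up at TCP z = 0.1188 m, and I'd predicted 0.119 for fully home. I'll hold there, then check it in a picture.

Emit:
play_rows:
  steps:
    - [[0,0,-0.1,0,1],[0,0,0,0,1],[0,0,0,0,1],[0,0,0,0,1]]

```text
t: 11.72
tool_pos: [0.6165, -0.1809, 0.1189]
orientation: [0.684, 0.73, 0.005, -0.0]
ft_force: [0.4, 0.2, -1.2]
finger_gap: 0.0239
```

```bash
python3 -c "
from h import *
need(.6166,-.1809,.1188,93.8)"; python3 look.py s7 scene; python3 -c "
import cv2
b=cv2.imread('pics/s7.png')[110:215,275:365]
cv2.imwrite('pics/z7.png',cv2.resize(b,None,fx=5.5,fy=5.5,interpolation=2))"
```

```text
t 11.72 tcp [ 0.6165 -0.1809  0.1189] yaw 93.75 tilt 0.57 F [ 0.43  0.24 -1.2 ] gap 0.0239 q [-0.35  0.59  1.34  0.01  1.21 -0.42]
toolz [  0.38   0.42 -57.3 ]
need mm [0.  0.1 0.1] spin -0.04865200120431723
```

View pics/z7.png

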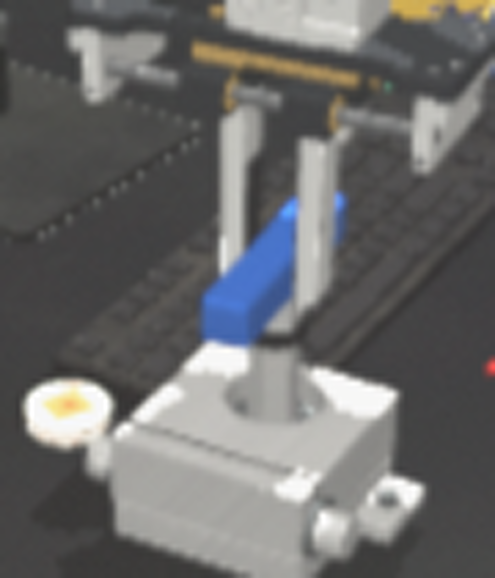

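The key looks fully down in the socket and upright. I'll start turning clockwise in small steps.

Emit:
play_rows:
  steps:
    - [[0,0,0,1,1],[0,-0.05,0,2,1],[0,-0.05,0,2,1],[0,-0.05,0,2,1],[0,-0.05,0,2,1]]

```text
t: 12.18
tool_pos: [0.6164, -0.1811, 0.1189]
orientation: [0.742, 0.671, 0.005, -0.0]
ft_force: [-0.5, -0.4, -1.3]
finger_gap: 0.0238
```

```bash
python3 -c "
from h import *
need(.6166,-.1809,.1188,93.8);print(state()['wrist_torque'])"
```

```text
t 12.18 tcp [ 0.6164 -0.1811  0.1189] yaw 84.23 tilt 0.55 F [-0.48 -0.35 -1.3 ] gap 0.0238 q [-0.35  0.59  1.34  0.01  1.21 -0.25]
toolz [  0.39   0.39 -57.3 ]
need mm [0.3 0.2 0.1] spin -9.569301248655194
[-0.29180426  0.01001535  0.16581114]
```

Emit:
play_rows:
  steps:
    - [[0,-0.08,0,3,1],[0,-0.08,0,3,1],[0,-0.08,0,3,1],[0,-0.08,0,3,1],[0,-0.08,0,3,1],[0,-0.08,0,3,1],[0,-0.08,0,3,1],[0,-0.08,0,3,1],[0,-0.08,0,2,1],[0,-0.05,0,2,1]]

```text
t: 13.02
tool_pos: [0.615, -0.1814, 0.1189]
orientation: [0.89, 0.457, 0.003, -0.001]
ft_force: [-1.2, -0.4, -1.6]
finger_gap: 0.0238
```

```bash
python3 -c "
from h import *
need(.6166,-.1809,.1188,93.8);print(state()['wrist_torque'])"
```

```text
t 13.02 tcp [ 0.615  -0.1814  0.1189] yaw 54.34 tilt 0.40 F [-1.17 -0.42 -1.58] gap 0.0238 q [-0.35  0.59  1.34  0.01  1.21  0.27]
toolz [  0.27   0.3  -57.3 ]
need mm [1.3 1.1 0.1] spin -39.45872366766096
[-0.08738105  0.06734116  0.17519706]
```

Emit:
play_rows:
  steps:
    - [[0,-0.05,0,3,1],[0,-0.05,0,3,1],[0,-0.05,0,3,1],[0,-0.05,0,3,1],[0,-0.05,0,3,1],[0,-0.05,0,3,1],[0,-0.05,0,3,1],[0,-0.05,0,3,1],[0,-0.05,0,2,1],[0,-0.05,0,2,1]]

```text
t: 13.85
tool_pos: [0.6137, -0.1809, 0.1189]
orientation: [0.977, 0.212, 0.001, -0.002]
ft_force: [-1.1, 0.5, -2.2]
finger_gap: 0.0234
```

```bash
python3 -c "
from h import *
need(.6166,-.1809,.1188,93.8);print(state()['wrist_torque'])"
```

```text
t 13.85 tcp [ 0.6137 -0.1809  0.1189] yaw 24.46 tilt 0.28 F [-1.09  0.48 -2.25] gap 0.0234 q [-0.35  0.59  1.35  0.01  1.21  0.8 ]
toolz [  0.09   0.27 -57.3 ]
need mm [2.7 1.3 0.1] spin -69.33589127213622
[-0.10942897  0.12320649  0.1513432 ]
```

Emit:
play_rows:
  steps:
    - [[0,-0.05,0,2,1],[0,-0.05,0,2,1],[0,-0.05,0,2,1],[0,-0.05,0,1.5,1],[0,-0.05,0,1.5,1]]

```text
t: 14.27
tool_pos: [0.6133, -0.1805, 0.1189]
orientation: [0.992, 0.128, 0.001, -0.002]
ft_force: [0.2, 0.7, -2.2]
finger_gap: 0.024
```

```bash
python3 -c "
from h import *
need(.6166,-.1809,.1188,93.8);print(state()['wrist_torque'])"
```

```text
t 14.27 tcp [ 0.6133 -0.1805  0.1189] yaw 14.74 tilt 0.25 F [ 0.17  0.67 -2.16] gap 0.0240 q [-0.35  0.58  1.35  0.    1.21  0.97]
toolz [ 3.00e-02  2.50e-01 -5.73e+01]
need mm [3.1 1.3 0.1] spin -79.05804518554368
[-0.0836831   0.11276566  0.17560501]
```

Emit:
play_rows:
  steps:
    - [[0,-0.03,0,1,1],[0,-0.03,0,1,1],[0,-0.03,0,1,1]]

```text
t: 14.52
tool_pos: [0.6132, -0.1804, 0.1189]
orientation: [0.995, 0.1, 0.0, -0.002]
ft_force: [-1.1, 0.2, -1.4]
finger_gap: 0.024
```

```bash
python3 -c "
from h import *
need(.6166,-.1809,.1188,93.8);print(state()['wrist_torque'])"
```

```text
t 14.52 tcp [ 0.6132 -0.1804  0.1189] yaw 11.44 tilt 0.24 F [-1.1   0.24 -1.42] gap 0.0240 q [-0.35  0.58  1.35  0.    1.21  1.02]
toolz [ 1.00e-02  2.40e-01 -5.73e+01]
need mm [3.3 1.2 0.1] spin -82.35662047843448
[-0.0352164   0.09381548  0.17032934]
```

Emit:
play_rows:
  steps:
    - [[0,-0.03,0,1,1],[0,-0.03,0,1,1]]

```text
t: 14.68
tool_pos: [0.6131, -0.1803, 0.1189]
orientation: [0.997, 0.081, 0.0, -0.002]
ft_force: [-0.1, 0.4, -1.2]
finger_gap: 0.0237
```

```bash
python3 -c "
from h import *
need(.6166,-.1809,.1188,93.8);print(state()['wrist_torque'])"
```

```text
t 14.68 tcp [ 0.6131 -0.1803  0.1189] yaw 9.25 tilt 0.24 F [-0.1   0.41 -1.18] gap 0.0237 q [-0.34  0.58  1.35  0.    1.21  1.06]
toolz [ 1.00e-02  2.40e-01 -5.73e+01]
need mm [3.3 1.2 0.1] spin -84.54542844854382
[-0.0134538   0.15474501  0.2033671 ]
```

Emit:
play_rows:
  steps:
    - [[0,-0.03,0,1,1],[0,-0.03,0,1,1]]

```text
t: 14.85
tool_pos: [0.6131, -0.1802, 0.1189]
orientation: [0.998, 0.061, 0.0, -0.002]
ft_force: [-0.8, 0.7, -1.3]
finger_gap: 0.024
```

```bash
python3 -c "
from h import *
need(.6166,-.1809,.1188,93.8);print(state()['wrist_torque'])"
```

```text
t 14.85 tcp [ 0.6131 -0.1802  0.1189] yaw 7.05 tilt 0.24 F [-0.78  0.73 -1.31] gap 0.0240 q [-0.34  0.58  1.35  0.    1.21  1.1 ]
toolz [ -0.     0.24 -57.3 ]
need mm [3.4 1.1 0.1] spin -86.75301998189519
[-0.00481926  0.17409934  0.17980041]
```

Emit:
play_rows:
  steps:
    - [[0,-0.03,0,1,1],[0,-0.03,0,1,1]]

```text
t: 15.02
tool_pos: [0.613, -0.1801, 0.1189]
orientation: [0.999, 0.042, 0.0, -0.002]
ft_force: [-0.7, 0.7, -0.4]
finger_gap: 0.024
```

```bash
python3 -c "
from h import *
need(.6166,-.1809,.1188,93.8);print(state()['wrist_torque'])"
```

```text
t 15.02 tcp [ 0.613  -0.1801  0.1189] yaw 4.83 tilt 0.25 F [-0.66  0.69 -0.38] gap 0.0240 q [-0.34  0.58  1.35  0.    1.21  1.14]
toolz [-1.00e-02  2.50e-01 -5.73e+01]
need mm [3.5 1.1 0.1] spin -88.96780615240243
[-0.01715061  0.18641755  0.16418983]
```

Emit:
play_rows:
  steps:
    - [[0,0,0,1,1],[0,0,0,1,1]]

```text
t: 15.18
tool_pos: [0.6129, -0.18, 0.1189]
orientation: [1.0, 0.023, -0.0, -0.002]
ft_force: [-1.3, 0.7, -0.7]
finger_gap: 0.0235
```

```bash
python3 -c "
from h import *
need(.6166,-.1809,.1188,93.8);print(state()['wrist_torque'])"
```

```text
t 15.18 tcp [ 0.6129 -0.18    0.1189] yaw 2.63 tilt 0.25 F [-1.33  0.73 -0.67] gap 0.0235 q [-0.34  0.58  1.35  0.    1.21  1.18]
toolz [-3.00e-02  2.50e-01 -5.73e+01]
need mm [3.6 1.  0.1] spin -91.1688035944565
[-0.00891204  0.38711779  0.37825964]
```

Emit:
play_rows:
  steps:
    - [[0,0,0,0.7,1],[0,0,0,0.7,1]]

```text
t: 15.35
tool_pos: [0.6128, -0.18, 0.1189]
orientation: [1.0, 0.009, -0.0, -0.002]
ft_force: [-0.4, 1.0, -0.2]
finger_gap: 0.024
```

```bash
python3 -c "
from h import *
need(.6166,-.1809,.1188,93.8);print(state()['wrist_torque'])"
```

```text
t 15.35 tcp [ 0.6128 -0.18    0.1189] yaw 1.09 tilt 0.25 F [-0.37  1.03 -0.2 ] gap 0.0240 q [-0.34  0.58  1.35  0.    1.21  1.21]
toolz [-5.00e-02  2.40e-01 -5.73e+01]
need mm [3.8 1.  0.1] spin -92.71133131429576
[0.0513932  0.40942845 0.71357798]
```

Torque rose from 0.17 to 0.71 N·m, so the screw is at its stop. I'll unload and then release.

Emit:
play_rows:
  steps:
    - [[0,0,0,-0.7,1],[0,0,0,0,1],[0,0,0,0,1],[0,0,0,0,1]]

```text
t: 15.68
tool_pos: [0.6129, -0.18, 0.1189]
orientation: [1.0, 0.016, -0.0, -0.002]
ft_force: [-1.1, -0.2, -1.1]
finger_gap: 0.0234
```

```bash
python3 -c "
from h import *
need(.6166,-.1809,.1188,93.8);print(state()['wrist_torque'])"; python3 look.py w8 wrist
```

```text
t 15.68 tcp [ 0.6129 -0.18    0.1189] yaw 1.83 tilt 0.24 F [-1.06 -0.24 -1.15] gap 0.0234 q [-0.34  0.58  1.35  0.    1.21  1.19]
toolz [-4.00e-02  2.30e-01 -5.73e+01]
need mm [3.7 1.  0.1] spin -91.96555176804475
[-0.0058024   0.27676697  0.47394058]
```

View pics/w8.png

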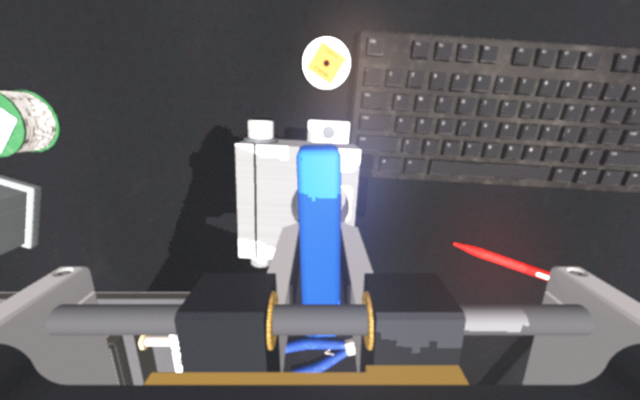

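Emit:
play_rows:
  steps:
    - [[0,0,0,-0.7,1],[0,0,0,0,1]]

```text
t: 15.9
tool_pos: [0.6129, -0.18, 0.1189]
orientation: [1.0, 0.023, -0.0, -0.002]
ft_force: [-0.1, 0.5, -0.4]
finger_gap: 0.0237
```

```bash
python3 -c "
from h import *
need(.6166,-.1809,.1188,93.8);print(state()['wrist_torque'])"
```

```text
t 15.90 tcp [ 0.6129 -0.18    0.1189] yaw 2.58 tilt 0.24 F [-0.08  0.54 -0.42] gap 0.0237 q [-0.34  0.58  1.35  0.    1.21  1.18]
toolz [-3.00e-02  2.40e-01 -5.73e+01]
need mm [3.6 1.1 0.1] spin -91.21762600720427
[0.00680756 0.18023203 0.22869419]
```

Torque has dropped to 0.23 N·m. Releasing with a gradual opening.

Emit:
play_rows:
  newtons: 5
  steps:
    - [[0,0,0,-0.3,1],[0,0,0,0,0.7],[0,0,0,0,0.65],[0,0,0,0,0.5],[0,0,0,0,0.3],[0,0,0,0,0.1],[0,0,0,0,0],[0,0,0,0,0],[0,0,0,0,0],[0,0,0,0,0]]

```text
t: 16.73
tool_pos: [0.6137, -0.1804, 0.1199]
orientation: [1.0, 0.025, 0.001, -0.002]
ft_force: [-0.2, -0.5, 0.3]
finger_gap: 0.0765
```

```bash
python3 -c "
from h import *
need(.6166,-.1809,.1188,93.8);print(state()['wrist_torque'])"; python3 look.py w9 wrist
```

```text
t 16.73 tcp [ 0.6137 -0.1804  0.1199] yaw 2.82 tilt 0.26 F [-0.25 -0.5   0.33] gap 0.0765 q [-0.34  0.58  1.35  0.    1.21  1.17]
toolz [  0.14   0.22 -57.3 ]
need mm [2.9 0.7 1.1] spin -90.9764500867326
[ 0.00765066  0.0461281  -0.01504374]
```

View pics/w9.png

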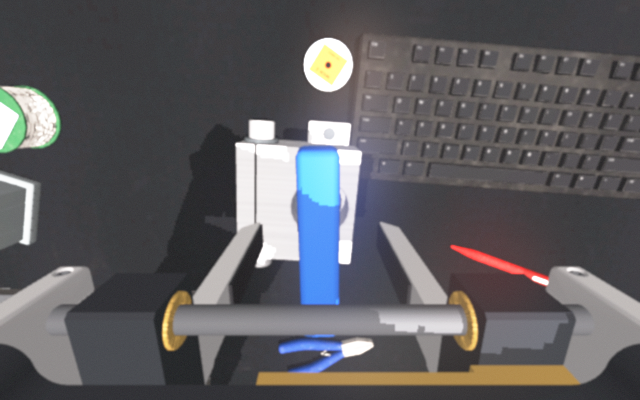

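The key stands free between the open fingers, so I'll back straight up.

Emit:
play_rows:
  steps:
    - [[0,0,-3,0,0],[0,0,-8,0,0],[0,0,-15,0,0],[0,0,-22,0,0],[0,0,-25,0,0],[0,0,-25,0,0],[0,0,-20,0,0],[0,0,-10,0,0],[0,0,0,0,0],[0,0,0,0,0]]

```text
t: 17.62
tool_pos: [0.6127, -0.1806, 0.2575]
orientation: [1.0, 0.025, 0.001, -0.002]
ft_force: [-0.1, 1.3, -0.0]
finger_gap: 0.0945
```

```bash
python3 -c "
from h import *
need(.6166,-.1809,.1188,93.8)"; python3 look.py w10 wrist; python3 look.py s10 scene; python3 - <<'E'
import cv2,numpy as np
a=cv2.imread('pics/w10.png'); b=cv2.resize(cv2.imread('pics/s10.png')[110:270,225:425],None,fx=4,fy=4,interpolation=2)[:, :800]
cv2.imwrite('pics/s10z.png',b[:600])
E
```

```text
t 17.62 tcp [ 0.6127 -0.1806  0.2575] yaw 2.83 tilt 0.26 F [-0.13  1.32 -0.05] gap 0.0945 q [-0.35  0.48  1.18  0.    1.48  1.18]
toolz [  0.16   0.21 -57.3 ]
need mm [  3.4   0.9 138.7] spin -90.97430564026712
```

View pics/s10z.png

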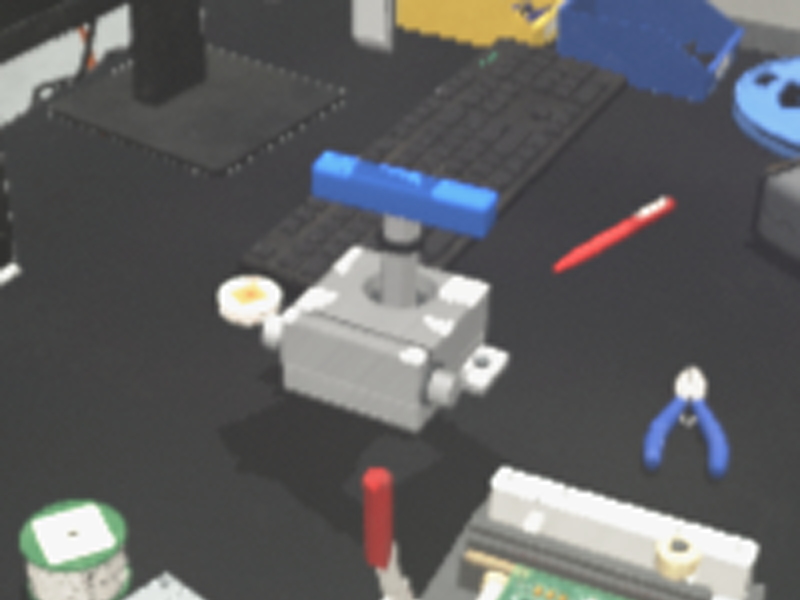

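View pics/w10.png

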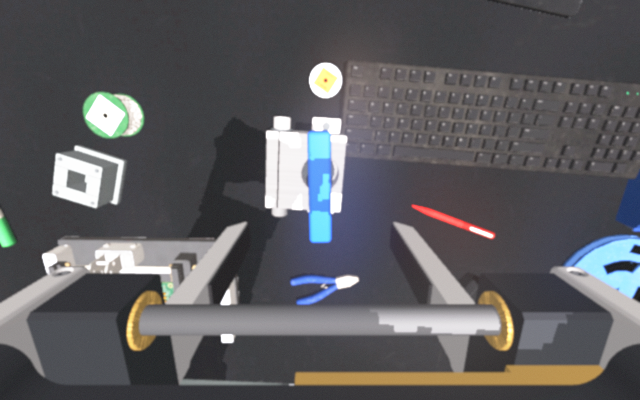

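The key stands upright and free in the screw, with the bystanders apparently where they were. I'll check the bar's height, centre and angle, and the bystanders, with numbers.

```bash
python3 look.py t10 top; python3 - <<'E'
from h import *
import cv2,pickle
P=pickle.load(open('pics/w10.pkl','rb'))
im=cv2.imread('pics/w10.png');x0,y0,x1,y1=295,120,345,255
h=cv2.cvtColor(im,cv2.COLOR_BGR2HSV)[y0:y1,x0:x1]
m=((h[...,0]>95)&(h[...,0]<120)&(h[...,1]>140)&(h[...,2]>100)).astype(np.uint8)
c=max(cv2.findContours(m,0,2)[0],key=cv2.contourArea);b=cv2.boxPoints(cv2.minAreaRect(c))+[x0,y0]
for z in (.13,.137,.145):
    W=np.array([onz(P,p,z) for p in b]);e=np.diff(W,axis=0);L=np.linalg.norm(e,axis=1);i=np.argmax(L[:2])
    print(z,W.mean(0).round(4),(L[:2]*1e3).round(1),np.degrees(np.arctan2(e[i,1],e[i,0]))%180)
a=cv2.imread('pics/s10.png').astype(int);o=cv2.imread('pics/scene0.png').astype(int)
for n,(u,v,r) in dict(reel=(287,185,9),spool=(243,249,14),cutters=(397,215,14)).items():
    print(n,np.abs(a-o)[v-r:v+r,u-r:u+r].mean().round(1))
s=state();print(s['t'],s['dq'].round(3),s['ft_force'])
E
```

```text
0.13 [ 0.6014 -0.1822  0.13  ] [93.8 23.6] 2.2480617859567795
0.137 [ 0.6036 -0.1821  0.137 ] [91.6 23. ] 2.2480617859567817
0.145 [ 0.6061 -0.182   0.145 ] [89.  22.4] 2.2480617859567653
reel 1.5
spool 4.6
cutters 0.9
17.7667 [-0.     0.006  0.002  0.002  0.004  0.   ] [ 0.19734013 -0.03337666 -0.72336508]
```

```bash
python3 -c "
from station import *
print(sign_off())"
```

```text
the job is handed in; nothing more can be done
None
```

The hex key is fully home in the cap screw, which is turned clockwise to its stop. The key is released and standing upright, and I handed the job in at about 18 s. `sign_off()` gave no verdict.

- **Insertion:** I measured the socket's flats with the wrist camera and lined the key up before lowering it. It dropped in on the first try, bottoming at TCP z 0.1188 m against a predicted 0.119 m. The last press was about 10 N (7 N reading plus the key's 3.4 N weight), more than the 5 N asked for but under the 20 N limit.
- **Turning:** The key turned about 92°, including play in the socket, at a steady 0.15–0.2 N·m. Torque then climbed to 0.71 N·m at the stop, and I unloaded it before opening the fingers. The screw's angle can't be read directly, so the torque rise and the turn angle are the evidence.
- **Final views:** The key stands upright and free in the screw at about 2° bar angle. The robot is clear, with the TCP at z 0.26 m. The reel and side cutters are unchanged from the start images. The area round the spool changed slightly (mean pixel difference 4.6), probably because the key bar that stood beside it is gone.
- **Failed check:** A last measurement of the bar's length and centre came out wrong, at about 92 mm instead of 120 mm. My colour mask probably cut off the bright end. I relied on the bar's width (23 mm), its angle and the pictures instead.

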